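# Wring the check weight back onto its lower half on the sloping rest

### The job

After the scale check, put the two-part check weight back together: take the steel upper half with the black grip bar off the scale, set it flat on the fixed lower half on the green sloping rest so that it overlaps about half its length from the uphill end, press it on, and keep the faces together while you slide it straight down the slope against the brass stop, so that the two polished faces cover each other fully with the sides flush. Let go and back away; do not drop the weight on the counter, and leave the jars, bowl, lid, spoon and small brass weight where they are.

Things in the scene. Friction and masses are not known exactly. Their poses are not given: they have to be found in the camera images.
- weight_mid (a point): Centre, half-way up, of the loose upper half of the check weight (0.5 kg): steel slab 64 (x) x 48 (y) x 15 mm with a black grip bar 44 (x) x 18 (y) x 22 mm high centred on top, 37 mm high in all; this point is 18.5 mm above the polished underside. x along slab and bar, y across the bar (grasp its 18 mm), z up. Starts flat on the scale's plate; a half turn about z makes no difference
- scale: Small grey bench scale, fixed, 190 (x) x 150 mm, left or right of the middle. Its steel plate, 120 x 130 mm, centred 30 mm along +x, is its highest part: top 45 mm above the counter. Origin at the centre of its underside, x from display to plate
- lower_half: Fixed lower half: steel slab 64 (x) x 48 (y) x 15 mm on the green sloping rest, on the other side from the scale. Origin at the centre of its underside, 70 mm above the counter. Tilted 30 degrees: x up the slope, away from the robot (rest yawed up to 23 degrees), y level across it, z square to it; polished face at z = 15 mm. The upper half is home with its centre at x = 0, y = 0, z = 33.5 mm
- stop (a point): Brass stop at the downhill end of the lower half, fixed to it: middle of the stop's inner (uphill) face, at the level of the polished face. The stop is 48 mm wide, 8 mm thick and stands 6 mm above the polished face, its inner face level with the slab's end (x = -32 mm of the lower half). The other three sides are open. Axes as the lower half's
- jar_left: square clear jar of herbs, 95 mm wide, 185 mm tall, on the left; origin at the centre of its underside
- jar_right: the same kind of jar on the right; origin at the centre of its underside
- bowl: white porcelain bowl, 104 mm across, 50 mm high, near the middle; origin at the centre of its underside
- jar_lid: white plastic jar lid, 82 mm across, 14 mm high, in front of the bowl; origin at the centre of its underside
- scoop: spoon with a wooden handle, about 200 mm long, lying on the near left part of the counter; origin at its underside
- brass_weight: small brass knob weight, 30 mm across, 42 mm high, beyond the bowl; origin at the centre of its underside
Things that resemble listed ones, but are neither listed nor needed, are in the scene too. Of the things like the part that bears weight_mid, leave any that is pink; of the rest the larger one is meant.

How it is judged:
By the outcome, as a careful person would: the job done as asked, in the order asked, and still so for the second after the job is handed in, with the robot touching nothing.
It also fails if it takes over 45 s, if anything falls off the work surface, if the arm or the gripper's body presses on something with over 40 N, if the wrist force passes 120 N, or if a joint passes its speed limit or range.

### The arm

A 7-joint arm with a two-finger parallel gripper is mounted at the origin on the work surface. World frame = base frame: x ahead of the robot, y to its left, z up, the work surface at z = 0. Lengths are in m, angles in rad, forces in N, time in s.
With the tool pointing down it reaches from about 0.4 to 0.875 m from the base axis. Payload 19.3 kg.
Tool frame: the origin (TCP) lies midway between the tips of the shut fingers; the grasp point (between the pads) lies 19 mm behind it; z points along the fingers, y is the line along which they close (so a half turn about z gives the same grasp; the last joint's range is limited). The gripper opens to 85 mm and grips with 20 to 120 N. Pads are 22 mm wide; open, the fingers measure 114 mm over their backs; the gripper's body (76 mm by 85 mm) begins 54 mm behind the grasp point. The pads swing forward as they close: fully open they stand 13 mm farther back than shut.
Start: joints at [1.22, 0.521, -0.036, 1.599, 0.021, 1.021, -0.113], TCP at [0.173, -0.601, 0.211] pointing down, gripper open.
Joint ranges: [-2.91, 2.91], [-0.3, 2.13], [-1.5, 1.42], [0.17, 2.43], [-1.26, 4.41], [0.16, 1.93], [-2.52, 2.52]. Speed limits (rad/s): [1.89, 1.89, 2.39, 2.39, 3.01, 3.01, 3.01].

### API

Orientations are given as [roll, pitch, yaw] about the fixed x, y, z axes, in that order (R = Rz(yaw) Ry(pitch) Rx(roll)).
In Python, from workcell import telemetry, grab_frame, calibration, bot, outline_of, landmark_of gives the robot as it stands. The module is installed in compiled form; this text tells all that it offers.
- The arm moves only by the shell command python3 -m inch 'ROWS' [FORCE]. ROWS is JSON, a list of rows, each a list of 7 numbers: the shift along the tool's x, y, z in m, then the turn, a rotation vector about the tool's x, y, z in rad, then the closure, from 0 (fully open) to 1 (shut). A call has 1 to 5 rows; each row shifts and turns the commanded pose from where the row before left it, along the tool's axes as they then stand; what a row does not reach is not made up. A row lasts 1/10 s, in which the tool goes at most 50 mm and 8.59 degrees, less where a joint would pass 70% of its speed; a pose out of reach is approached as far as the arm can. A call is refused whole if a number of a shift passes 0.05 or a number of a turn 0.15, either way. A call with a gripper value outside its range is refused whole. The fingers move at their own pace and stop on an object; FORCE is the grip in N (left out, the last holds). Time passes only in rows, so rows that do not move let the fingers close. It gives the time, the measured TCP pose, the force, the opening and the grip force at its end, in the units of the state.
- telemetry.observe(): the state, without advancing time (a new reading comes with each control period).
- grab_frame(name): name is "side" or "top" or "wrist"; returns the picture (400x640x3 uint8, red, green, blue); there is no depth.
- calibration(name): a dict with "fovy" (degrees; the focal length in pixels is half the picture's height over the tangent of half this angle, whatever the lens; pixels are square), "cx", "cy" (the principal point, pixels), "pose" (4x4, takes a point from camera to world coordinates). Camera axes: x right, y down, z forward; pixel columns grow to the right and rows downward; lengths in m; the calibration is good to about 2 mm. The wrist camera is an equidistant fisheye: a pixel r from the principal point sees the ray r / f radians off the axis. A picture is of the moment at which its call begins: read the wrist's pose just before it. calibration takes no time and is no camera call; for the wrist camera it gives the pose at the moment of the call.
- bot.job_done(): hands the job in; it is judged then, once.
Trained networks look in the newest picture that a camera, given by its name, has taken for a name from the list of things; names that differ only in an ending like _2 or _b are one class to them, and where a whole thing is asked for, a point or a joint stands for the part that bears it (a point fixed in the world has none). Each returns a list of dicts, best first, with "score" (0 to 1); they miss things now and then, are a little off and sometimes report something else, mostly with a low value. They report only what shows in the picture. A call takes as long as a camera call. They do not tell look-alikes from the thing itself.
- outline_of(label, camera): "region" (400x640 bool, what is visible of it) and "rect" ([left, top, right, bottom] in pixels, round what is visible of it).
- landmark_of(label, camera): "xy" ([column, row] in pixels: a listed point, or the origin of a listed thing).
The state is a dict: "clock": time; "qpos": joint angles; "qd": joint speeds; "joint_efforts": joint torques, N m; "position": TCP position; "tool_rot": TCP orientation; "force": force on the tool from outside, world axes, zero at the start; "moment": the same for the moment, N m; "grip_width": finger opening in m; "finger_force": force on a finger pad.
Only numpy, scipy, OpenCV 4.12 (cv2) and the standard library are available. Lean on these libraries where they do the work, as an engineer would, in place of code of your own. Each camera call takes 0.05 s, during which the arm holds its last target. There are 200 camera calls.

## Working session

There is one attempt and no reset: what is moved stays moved. The work goes in short steps, Python scripts to look and compute and a shell command to move; the robot and the scene stay as the last step left them, time stands still between calls to the robot, and variables do not carry over. Pictures are saved under pics/ and viewed, at most 10 in all, crops included, and the job is handed in when it is done.

```bash
mkdir -p pics; cat > h.py <<'E'
import numpy as np, cv2
from scipy.spatial.transform import Rotation as R
from workcell import telemetry, grab_frame, calibration, bot, outline_of, landmark_of
def ray(cam,xy,c=None):
    c=c or calibration(cam); f=200/np.tan(np.radians(c["fovy"])/2); P=np.array(c["pose"])
    d=np.array([(xy[0]-c["cx"])/f,(xy[1]-c["cy"])/f,1.])
    if cam=="wrist":
        r=np.hypot(d[0],d[1]); d=np.array([d[0]/r*np.sin(r),d[1]/r*np.sin(r),np.cos(r)]) if r>0 else d
    d=P[:3,:3]@d; return P[:3,3],d/np.linalg.norm(d)
def proj(cam,X,c=None):
    c=c or calibration(cam); f=200/np.tan(np.radians(c["fovy"])/2); P=np.array(c["pose"])
    X=np.atleast_2d(X); p=(X-P[:3,3])@P[:3,:3]
    if cam=="wrist":
        r=np.hypot(p[:,0],p[:,1]); t=np.arctan2(r,p[:,2]); return np.c_[c["cx"]+f*t*p[:,0]/r,c["cy"]+f*t*p[:,1]/r]
    return np.c_[c["cx"]+f*p[:,0]/p[:,2],c["cy"]+f*p[:,1]/p[:,2]]
def atz(cam,xy,z,c=None):
    o,d=ray(cam,xy,c); return o+d*(z-o[2])/d[2]
def tri(rs):
    A=sum(np.eye(3)-np.outer(d,d) for o,d in rs); b=sum((np.eye(3)-np.outer(d,d))@o for o,d in rs); return np.linalg.solve(A,b)
def save(cam,n,box=None,k=1):
    im=grab_frame(cam)
    o=im if box is None else im[box[1]:box[3],box[0]:box[2]]
    cv2.imwrite("pics/"+n,cv2.resize(o[:,:,::-1],None,fx=k,fy=k)); return im
E
python3 - <<'E'
from h import *
np.set_printoptions(precision=3,suppress=True)
s=telemetry.observe(); print({k:np.round(v,3) for k,v in s.items()})
ims=[save(c,c+"0.png") for c in ("top","side")]
cv2.imwrite("pics/both.png",cv2.resize(np.vstack(ims)[:,:,::-1],(480,600)))
for c in ("top","side"):
    k=calibration(c);print(c,k["fovy"],np.array(k["pose"]).round(3).tolist())
    for n in ("weight_mid","lower_half","stop","scale","bowl","jar_left","jar_right","jar_lid","brass_weight","scoop"):
        print(n,[(np.round(l["xy"],1).tolist(),round(l["score"],2)) for l in landmark_of(n,c)][:4])
E
```

```text
{'clock': np.float64(0.0), 'qpos': array([ 1.22 ,  0.522, -0.036,  1.6  ,  0.021,  1.021, -0.113]), 'qd': array([ 0.   , -0.001, -0.002,  0.001,  0.001,  0.001, -0.   ]), 'joint_efforts': array([ -0.001, -92.711,   1.98 , -36.993,   0.018,   0.008,  -0.   ]), 'position': array([ 0.173, -0.6  ,  0.21 ]), 'tool_rot': array([-3.14 ,  0.   ,  0.281]), 'force': array([ 0.097, -0.146, -0.745]), 'moment': array([-0.028,  0.054, -0.018]), 'finger_force': np.float64(0.0), 'grip_width': np.float64(0.085)}
top 43.23516670377346 [[-0.023, -0.988, 0.151, 0.3], [-1.0, 0.023, 0.002, -0.015], [-0.005, -0.151, -0.988, 1.536], [0.0, 0.0, 0.0, 1.0]]
weight_mid [([399.8, 177.4], 0.94), ([461.4, 162.5], 0.77), ([369.6, 134.2], 0.59)]
lower_half [([243.7, 198.0], 0.95)]
stop [([244.6, 211.4], 0.89)]
scale [([399.5, 190.0], 0.75)]
bowl [([399.7, 190.8], 0.61), ([322.9, 173.7], 0.58)]
jar_left [([150.5, 218.0], 0.97)]
jar_right [([469.3, 212.5], 0.6), ([229.6, 263.2], 0.48)]
jar_lid [([310.4, 241.1], 0.71), ([244.2, 211.8], 0.23)]
brass_weight [([308.0, 143.1], 0.46)]
scoop [([229.0, 261.3], 0.85), ([307.8, 142.2], 0.74), ([469.4, 212.9], 0.73)]
side 51.055546472874646 [[-0.894, -0.324, 0.31, 0.131], [-0.448, 0.644, -0.62, 0.783], [0.002, -0.693, -0.721, 0.972], [0.0, 0.0, 0.0, 1.0]]
weight_mid [([344.0, 120.5], 0.61), ([289.1, 154.9], 0.45)]
lower_half [([286.3, 242.0], 0.61)]
stop [([296.2, 246.7], 0.7)]
scale [([343.2, 157.2], 0.84)]
bowl [([295.4, 198.1], 0.89)]
jar_left [([237.8, 359.7], 0.8)]
jar_right [([383.3, 129.5], 0.61)]
jar_lid [([348.7, 229.4], 0.84)]
brass_weight [([265.0, 193.5], 0.64)]
scoop [([338.7, 301.8], 0.91)]
```

```bash
python3 - <<'E'
import cv2,numpy as np
a=cv2.imread("pics/top0.png")[90:290,120:520];b=cv2.imread("pics/side0.png")[70:400,200:440]
a=cv2.resize(a,None,fx=1.9,fy=1.9,interpolation=2);cv2.imwrite("pics/a.png",a)
cv2.imwrite("pics/b.png",cv2.resize(b,None,fx=1.8,fy=1.8,interpolation=2))
E
```

```text
(no output)
```

View pics/a.png

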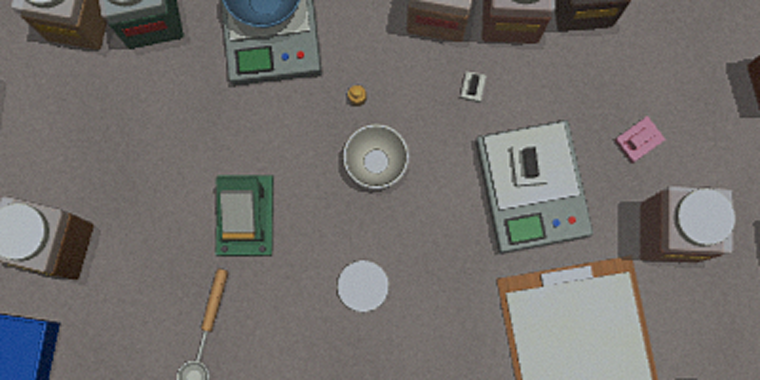

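View pics/b.png

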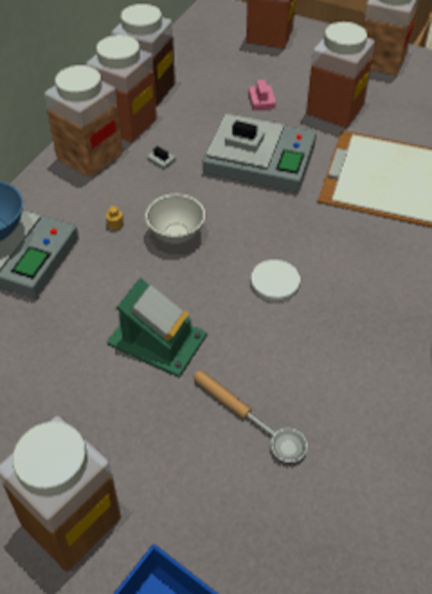

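The top view shows the target on the right-hand scale at (399,176), with the small look-alike at (369,134) and the pink one at (461,162). The rest and lower half are at (244,200), with the stop at the near end. In the side view the network missed the real weight, which is near (335,143).

```bash
python3 - <<'E'
from h import *
np.set_printoptions(precision=4,suppress=True)
print("w",atz("top",(399.8,177.4),.0635), "w side",tri([ray("top",(399.8,177.4)),ray("side",(335,143))]))
print("lh",tri([ray("top",(243.7,198)),ray("side",(286.3,242))]),atz("top",(243.7,198),.07))
print("stop",tri([ray("top",(244.6,211.4)),ray("side",(296.2,246.7))]))
for n,p,z in (("bowl",(322.9,173.7),0),("jr",(469.3,212.5),0),("jl",(150.5,218),0),("brass",(308,143.1),0)): print(n,atz("top",p,z))
im=grab_frame("top"); 
# bar yaw
m=(im.max(2)<50).astype(np.uint8); m[:, :380]=0;m[:,420:]=0;m[:160]=0;m[195:]=0
ys,xs=np.nonzero(m);P=np.array([atz("top",(x,y),.08)[:2] for x,y in zip(xs,ys)]);print(len(P),P.mean(0));u,s,v=np.linalg.svd(P-P.mean(0));print(v[0],np.degrees(np.arctan2(v[0][1],v[0][0])),s)
# lower half steel region yaw
for n in("lower_half","scale"):
    o=outline_of(n,"top")
    for q in o[:2]:
        r=cv2.minAreaRect(np.argwhere(q["region"])[:,::-1].astype(np.float32));print(n,q["score"],q["rect"],r)
s=telemetry.observe();print(s["clock"],s["position"]);print(np.array(calibration("wrist")["pose"]),calibration("wrist")["fovy"])
T=np.eye(4);T[:3,:3]=R.from_euler("xyz",s["tool_rot"]).as_matrix();T[:3,3]=s["position"];print(np.linalg.inv(T)@np.array(calibration("wrist")["pose"]))
E
```

```text
w [ 0.5811 -0.2536  0.0635] w side [ 0.5842 -0.2524  0.0648]
lh [0.5228 0.2056 0.0804] [0.5292 0.2089 0.07  ]
stop [0.488  0.2049 0.0779]
bowl [ 0.6105 -0.0262  0.    ]
jr [ 0.4789 -0.4712  0.    ]
jl [0.4848 0.5055 0.    ]
brass [0.7093 0.0181 0.    ]
28 [ 0.5813 -0.2475]
[-0.9868  0.1617] 170.69516856960158 [0.083  0.0438]
lower_half 0.77 [235.0, 179.8, 261.3, 215.7] ((245.5, 199.0), (32.0, 23.0), 90.0)
scale 0.77 [368.0, 157.2, 429.5, 222.5] ((400.26922607421875, 187.84616088867188), (63.737735748291016, 51.970767974853516), 78.69007110595703)
1.25 [ 0.1732 -0.6005  0.2109]
[[ 0.2773 -0.9219 -0.2705  0.2418]
 [-0.9608 -0.2659 -0.0786 -0.5811]
 [ 0.0006  0.2817 -0.9595  0.3736]
 [ 0.      0.      0.      1.    ]] 65.70646984690485
[[ 0.0002 -0.9595 -0.2817  0.0713]
 [ 1.      0.0001  0.0006  0.0003]
 [-0.0006 -0.2817  0.9595 -0.1627]
 [ 0.      0.      0.      1.    ]]
```

```bash
python3 -m inch '[[0,0,-0.045,0,0,0.147,0],[0,0,-0.045,0,0,0.148,0],[0.0315,-0.0374,0,0,0,0.148,0],[0.0315,-0.0374,0,0,0,0,0],[0.0315,-0.0374,0,0,0,0,0]]'; python3 -m inch '[[0.0315,-0.0374,0,0,0,0,0],[0.0315,-0.0374,0,0,0,0,0],[0.0315,-0.0374,0,0,0,0,0],[0.0315,-0.0374,0,0,0,0,0],[0.0315,-0.0374,0,0,0,0,0]]';python3 -m inch '[[0.0315,-0.0374,0,0,0,0,0],[0.0315,-0.0374,0.01,0,0,0,0],[0.0315,-0.0374,0.01,0,0,0,0],[0,0,0.03,0,0,0,0],[0,0,0.03,0,0,0,0]]'
cat >> h.py <<'E'
def tcp(s=None):
    s=s or telemetry.observe(); return np.array(s["position"]),R.from_euler("xyz",s["tool_rot"]).as_matrix()
def need(p,Rt):
    q,Q=tcp(); print("shift",np.round(Q.T@(np.array(p)-q),4),"then turn",np.round(R.from_matrix(Q.T@Rt).as_rotvec(),4))
E
```

```text
clock: 1.75
position: [0.2798, -0.499, 0.3013]
tool_rot: [3.141, -0.0, -0.161]
force: [1.6, -0.2, 0.5]
grip_width: 0.0857
finger_force: 0.0
clock: 2.25
position: [0.4655, -0.3393, 0.3012]
tool_rot: [3.141, -0.0, -0.16]
force: [1.0, -1.3, 0.1]
grip_width: 0.0854
finger_force: 0.0
clock: 2.75
position: [0.5765, -0.2436, 0.2199]
tool_rot: [-3.141, -0.001, -0.157]
force: [0.4, -0.9, -1.0]
grip_width: 0.0853
finger_force: 0.0
```

```bash
python3 - <<'E'
from h import *
np.set_printoptions(precision=4,suppress=True)
im=save("wrist","w1.png")
c=calibration("wrist")
for l in landmark_of("weight_mid","wrist"): print(l["score"],l["xy"],atz("wrist",l["xy"],.0635,c))
print(c)
E
```

```text
0.87 [465.6, 106.6] [ 0.6325 -0.4103  0.0635]
0.65 [328.1, 172.2] [ 0.5821 -0.2526  0.0635]
0.64 [245.9, 61.7] [ 0.7097 -0.1887  0.0635]
{'fovy': 65.70646984690485, 'cx': 321.26812220992906, 'cy': 201.0880828784588, 'pose': array([[-0.1577, -0.946 , -0.2833,  0.6452],
       [-0.9875,  0.1509,  0.0456, -0.2557],
       [-0.0004,  0.2869, -0.958 ,  0.3772],
       [ 0.    ,  0.    ,  0.    ,  1.    ]])}
```

View pics/w1.png

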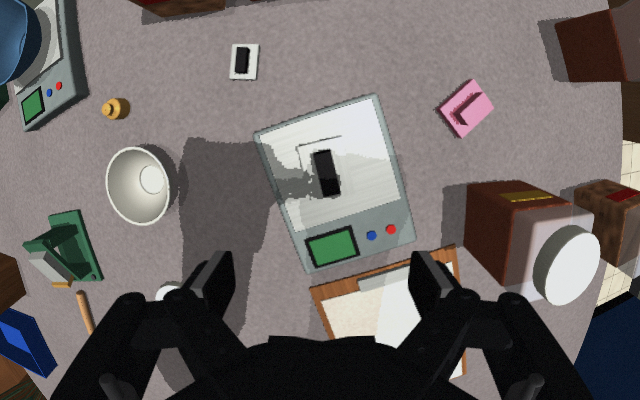

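The wrist view shows the black bar at about (327,173) on the plate, with its axis running from (320,150) to (334,197). I'll measure the yaw from the dark pixels.

```bash
python3 - <<'E'
from h import *
np.set_printoptions(precision=4,suppress=True)
im=cv2.imread("pics/w1.png");c=calibration("wrist")
for th in (40,60):
    m=(im.max(2)<th).astype(np.uint8);k=np.zeros_like(m);k[140:207,300:350]=m[140:207,300:350]
    n,l,st,_=cv2.connectedComponentsWithStats(k);i=1+np.argmax(st[1:,4]);ys,xs=np.nonzero(l==i)
    for z in (.082,.071):
        P=np.array([atz("wrist",(x,y),z,c)[:2] for x,y in zip(xs,ys)],np.float32)
        r=cv2.minAreaRect(P*1000);u,s,v=np.linalg.svd(P-P.mean(0),full_matrices=False);print(th,z,st[i],r,np.degrees(np.arctan2(v[0][1],v[0][0])))
    
E
```

```text
40 0.082 [314 150  26  47 757] ((584.5291137695312, -251.3411407470703), (45.4482421875, 17.308521270751953), 5.251040935516357) -175.1869
40 0.071 [314 150  26  47 757] ((582.2905883789062, -251.15806579589844), (47.12772750854492, 17.948123931884766), 5.251136302947998) -175.1869
60 0.082 [313 150  27  47 804] ((584.49072265625, -251.28277587890625), (45.931129455566406, 17.863439559936523), 5.336075782775879) -175.03903
60 0.071 [313 150  27  47 804] ((582.2506713867188, -251.09754943847656), (47.62848663330078, 18.52359962463379), 5.3361287117004395) -175.03903
```

```bash
python3 - <<'E'
from h import *
need([.583,-.252,.10],R.from_euler("xyz",[np.pi,0,.089]).as_matrix())
E
```

```text
shift [0.0111 0.0062 0.1174] then turn [-0.0016  0.0056 -0.2485]
```

```bash
python3 -m inch '[[0.0055,0.003,0.03,-0.001,0.003,0,0],[0.0055,0.003,0.04,0,0.003,0,0],[0,0,0.03,0,0,-0.125,0],[0,0,0.017,0,0,-0.124,0],[0,0,0,0,0,0,0]]' 60; python3 - <<'E'
from h import *
im=save("wrist","w2.png");c=calibration("wrist")
need([.583,-.252,.064],R.from_euler("xyz",[np.pi,0,.089]).as_matrix())
m=(im.max(2)<45).astype(np.uint8);k=np.zeros_like(m);k[120:330,250:390]=m[120:330,250:390]
n,l,st,_=cv2.connectedComponentsWithStats(k)
print(st)
for i in range(1,n):
    if st[i,4]<400: continue
    ys,xs=np.nonzero(l==i);P=np.array([atz("wrist",(x,y),.082,c)[:2] for x,y in zip(xs,ys)],np.float32);print(st[i],cv2.minAreaRect(P*1000))
E
```

```text
clock: 3.35
position: [0.5849, -0.2532, 0.1031]
tool_rot: [3.14, -0.003, 0.091]
force: [-0.9, -0.1, -0.4]
grip_width: 0.0853
finger_force: 0.0
shift [-0.0028 -0.0018  0.0406] then turn [ 0.0022 -0.0054 -0.0035]
[[     0      0    640    400 253363]
 [   304    184     28     72   1963]
 [   265    288     69     40    674]]
[ 304  184   28   72 1963] ((589.3948974609375, -251.3759002685547), (48.419429779052734, 17.383373260498047), 3.9210143089294434)
[265 288  69  40 674] ((519.966796875, -243.89219665527344), (34.485015869140625, 47.87032699584961), 8.944273948669434)
```

View pics/w2.png

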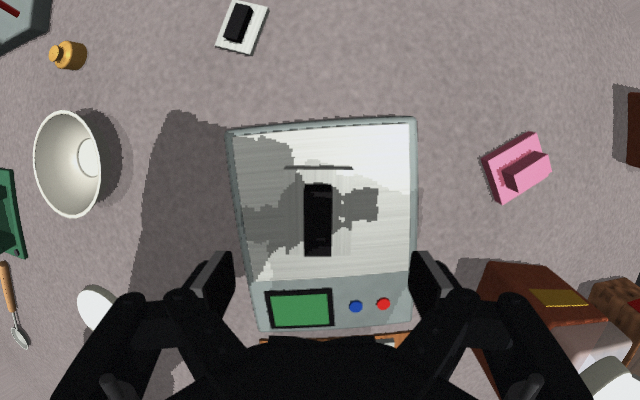

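The wrist view shows the bar centred between the open fingers at about (318,220), nearly parallel to the tool. Next: descend and grip.

```bash
python3 -m inch '[[0,-0.002,0.02,0.002,-0.005,0.012,0],[0,0,0.018,0,0,0,0],[0,0,0.002,0,0,0,0],[0,0,0,0,0,0,0.5],[0,0,0,0,0,0,1]]' 60; python3 -m inch '[[0,0,0,0,0,0,1],[0,0,0,0,0,0,1],[0,0,0,0,0,0,1]]' 80;  python3 -c "
from h import *
need([.585,-.252,.064],R.from_euler('xyz',[np.pi,0,.079]).as_matrix())"
```

```text
clock: 3.9
position: [0.5864, -0.2514, 0.0657]
tool_rot: [3.14, -0.002, 0.076]
force: [0.4, -0.9, 0.0]
grip_width: 0.059
finger_force: 0.0
clock: 4.2
position: [0.5857, -0.2511, 0.0643]
tool_rot: [3.141, -0.001, 0.077]
force: [-0.2, 0.4, -0.4]
grip_width: 0.0124
finger_force: 0.0
shift [-0.0008  0.0008  0.0003] then turn [ 0.0006 -0.001  -0.0024]
```

```bash
python3 - <<'E'
from h import *
im=save("wrist","w3.png",(220,120,420,340),2.4);print(telemetry.observe()["grip_width"])
for c in ("side","top"): save(c,c+"3.png")
cv2.imwrite("pics/s3.png",cv2.resize(cv2.imread("pics/side3.png")[80:220,270:410],None,fx=4,fy=4,interpolation=2))
E
```

```text
0.00436724086591906
```

View pics/w3.png

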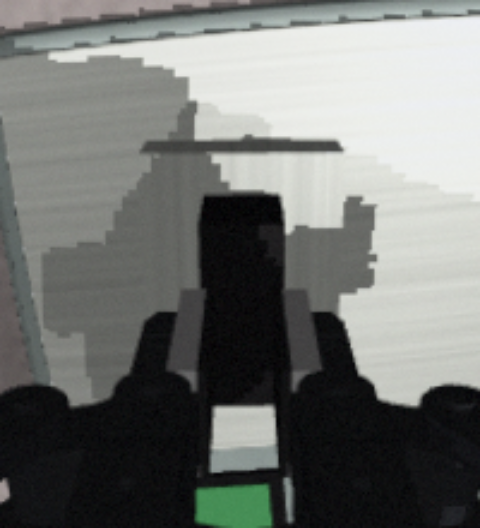

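The crop shows the fingers on either side of the bar, near its lower (robot-side) end. The reported width contradicts this, so I'll check.

```bash
python3 -m inch '[[0,0,0,0,0,0,1]]' 80; python3 - <<'E'
from h import *
s=telemetry.observe();print(s["grip_width"],s["finger_force"],s["position"])
a=grab_frame("wrist")[120:340,220:420,::-1];b=cv2.imread("pics/side3.png")[90:180,280:390]
cv2.imwrite("pics/c4.png",np.hstack([cv2.resize(a,(400,440)),cv2.resize(b,(400,440))[:, :400]]))
E
```

```text
clock: 4.45
position: [0.5855, -0.251, 0.0639]
tool_rot: [3.141, -0.0, 0.077]
force: [-0.1, -0.3, -0.7]
grip_width: -0.0002
finger_force: 0.0
-0.00019806569527660653 0.0 [ 0.58554809 -0.25100585  0.06389868]
```

View pics/c4.png

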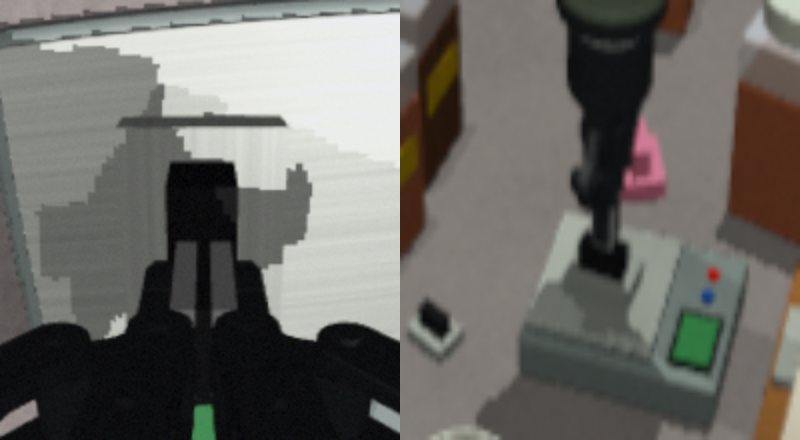

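```bash
python3 - <<'E'
from h import *
np.set_printoptions(precision=3,suppress=True)
q,Q=tcp();c=calibration("wrist");print(q,np.array(c["pose"])[:3,3])
for b in (0,-.01,-.019,-.03): print(b,proj("wrist",q+Q@[0,0,b],c), "side",proj("side",q+Q@[0,0,b]))
# bar end rows, widths
for z in (.06,.07,.082): print(z,[atz("wrist",(318,r),z,c)[:2] for r in (201,287)],[atz("wrist",(x,205),z,c)[1] for x in (304,339)])
k=cv2.imread("pics/side3.png");print(proj("side",[[.586,-.251,.082],[.586,-.251,.06],[.586,-.251,.045]]))
E
```

```text
[ 0.586 -0.251  0.064] [ 0.657 -0.246  0.227]
0 [[320.469 240.71 ]] side [[335.448 143.531]]
-0.01 [[320.436 248.094]] side [[335.536 141.23 ]]
-0.019 [[320.403 255.453]] side [[335.615 139.14 ]]
-0.03 [[320.358 265.515]] side [[335.714 136.56 ]]
0.06 [array([ 0.608, -0.248]), array([ 0.552, -0.252])] [np.float64(-0.24022209310606824), np.float64(-0.2598769259585)]
0.07 [array([ 0.611, -0.248]), array([ 0.558, -0.252])] [np.float64(-0.2405582629267028), np.float64(-0.2590333018469807)]
0.082 [array([ 0.614, -0.248]), array([ 0.566, -0.251])] [np.float64(-0.24096166671146424), np.float64(-0.25802095291315763)]
[[335.493 139.314]
 [335.304 144.387]
 [335.177 147.783]]
```

```bash
python3 - <<'E'
from h import *
np.set_printoptions(precision=3,suppress=True)
q,Q=tcp();c=calibration("wrist");T=np.eye(4);T[:3,:3]=Q;T[:3,3]=q;X=np.linalg.inv(T)@np.array(c["pose"])
P1=np.array([[-0.1577,-0.946,-0.2833,0.6452],[-0.9875,0.1509,0.0456,-0.2557],[-0.0004,0.2869,-0.958,0.3772],[0,0,0,1]])
Rt=R.from_euler("xyz",[np.pi,0,.089]).as_matrix();Q2=Rt@R.from_rotvec([.0022,-.0054,-.0035]).as_matrix().T
T2=np.eye(4);T2[:3,:3]=Q2;T2[:3,3]=np.array([.583,-.252,.064])-Q2@[-.0028,-.0018,.0406]
print(T2[:3,3]);c1=dict(c,pose=P1);c2=dict(c,pose=T2@X)
for n,a,b in (("red",(391,229),(383,303)),("blue",(371,235),(356,306)),("dispTR",(354,226),(331,290)),("scaleTR",(378,94),(414,119)),("brass",(113,107),(66,54)),("bowlrimL",(107,185),(34,155)),("pink bar far",(484,94),(548,156)),("bar far",(321,151),(318,184)),("bar near",(333,196),(318,256))):
    r=[ray("wrist",a,c1),ray("wrist",b,c2)];x=tri(r);print(n,x,proj("wrist",x,c1)-a)
E
```

```text
[ 0.586 -0.253  0.105]
red [ 0.495 -0.318  0.032] [[ 0.607 -0.412]]
blue [ 0.493 -0.293  0.035] [[ 0.713 -0.379]]
dispTR [ 0.503 -0.272  0.025] [[-1.254  0.451]]
scaleTR [ 0.658 -0.323  0.021] [[-0.125 -2.172]]
brass [0.713 0.006 0.032] [[-0.06  -1.804]]
bowlrimL [0.617 0.023 0.06 ] [[-0.68  -1.453]]
pink bar far [ 0.648 -0.441  0.054] [[-0.083 -2.472]]
bar far [ 0.601 -0.249  0.028] [[ 0.881 -0.441]]
bar near [ 0.557 -0.254  0.065] [[ 0.154 -0.042]]
```

The fingers evidently shut above the bar, so the height needs a touch check. I'll part the fingers to about 35 mm and descend gently until the force rises.

```bash
python3 -m inch '[[0,0,0,0,0,0,0.55],[0,0,0,0,0,0,0.55],[0,0,0,0,0,0,0.55],[0,0,0.002,0,0,0,0.55]]' 60; python3 -m inch '[[0,0,0.003,0,0,0,0.55],[0,0,0,0,0,0,0.55]]'; python3 -c "
from h import *
s=telemetry.observe();print(s['force'],s['joint_efforts'])
save('wrist','w5.png',(220,120,420,340),2.4)"
```

```text
clock: 4.9
position: [0.5857, -0.2511, 0.062]
tool_rot: [3.141, -0.001, 0.077]
force: [-0.0, 0.4, -0.1]
grip_width: 0.0382
finger_force: 0.0
clock: 5.1
position: [0.5853, -0.2509, 0.0584]
tool_rot: [3.142, 0.0, 0.077]
force: [-0.6, 0.4, 0.8]
grip_width: 0.0386
finger_force: 0.0
[-0.55969556  0.42353698  0.84445702] [ 1.21436293e-03 -1.03793020e+02 -6.23333529e-01 -2.96098870e+01
  4.42587223e-02 -1.71494046e-01 -2.16165266e-02]
```

View pics/w5.png

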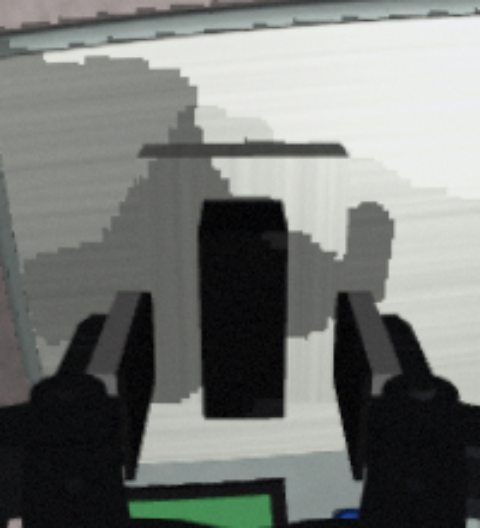

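```bash
python3 - <<'E'
from h import *
np.set_printoptions(precision=4,suppress=True)
c=calibration("wrist")
f=lambda x,y,z:atz("wrist",(220+x/2.4,120+y/2.4),z,c)
for z in (.04,.05,.055,.06,.07,.082):
    print(z,"L",f(245,228,z)[0]-f(245,418,z)[0],"W top",f(201,300,z)[1]-f(287,300,z)[1],f(245,228,z)[:2],f(245,418,z)[:2],"slab W",f(140,155,z)[1]-f(348,155,z)[1],f(244,155,z)[0], f(244,200,z)[0])
E
```

```text
0.04 L 0.05796616025208434 W top 0.022923640205151807 [ 0.5947 -0.2512] [ 0.5367 -0.2557] slab W 0.05227578561863519 0.6139056779414601 0.6021722130151895
0.05 L 0.05476809960556395 W top 0.021658916247306925 [ 0.5981 -0.2509] [ 0.5433 -0.2552] slab W 0.04939166957531174 0.6162600051371818 0.6051738891514801
0.055 L 0.053169069282303694 W top 0.021026554268384456 [ 0.5998 -0.2508] [ 0.5466 -0.2549] slab W 0.04794961155365002 0.6174371687350426 0.6066747272196253
0.06 L 0.05157003895904366 W top 0.020394192289462015 [ 0.6015 -0.2506] [ 0.5499 -0.2546] slab W 0.04650755353198832 0.6186143323329034 0.6081755652877706
0.07 L 0.048371978312523156 W top 0.019129468331617078 [ 0.6049 -0.2503] [ 0.5566 -0.2541] slab W 0.043623437488664873 0.6209686595286251 0.6111772414240612
0.082 L 0.04453430553669868 W top 0.017611799582203186 [ 0.609  -0.2499] [ 0.5645 -0.2534] slab W 0.04016249823667675 0.623793852163491 0.6147792527876098
```

```bash
python3 - <<'E'
from h import *
np.set_printoptions(precision=1,suppress=True)
q,Q=tcp();c=calibration("wrist");print(np.round(q,4))
for b in (0,-.005,-.01,-.015,-.02,-.025,-.03,-.04):
    print(b,[((proj("wrist",q+Q@[x,y,b],c)[0]-[220,120])*2.4) for x,y in ((.011,0),(.011,.021),(.011,-.021),(-.011,.021))])
E
```

```text
[ 0.6 -0.3  0.1]
0 [array([241. , 246.6]), array([330.6, 246.4]), array([151.4, 246.4]), array([326.8, 330.3])]
-0.005 [array([240.9, 254.3]), array([333., 254.]), array([148.9, 254. ]), array([328.9, 339.7])]
-0.01 [array([240.9, 262.4]), array([335.6, 262. ]), array([146.2, 262. ]), array([331.2, 349.5])]
-0.015 [array([240.8, 270.9]), array([338.3, 270.5]), array([143.4, 270.5]), array([333.5, 359.8])]
-0.02 [array([240.8, 280. ]), array([341.2, 279.5]), array([140.5, 279.5]), array([336. , 370.7])]
-0.025 [array([240.7, 289.7]), array([344.2, 289.1]), array([137.3, 289. ]), array([338.6, 382.2])]
-0.03 [array([240.7, 299.9]), array([347.4, 299.2]), array([134. , 299.1]), array([341.4, 394.3])]
-0.04 [array([240.5, 322.4]), array([354.4, 321.5]), array([126.8, 321.4]), array([347.3, 420.5])]
```

In the crop the pad tips end near row 292, which puts them about 24 mm behind the nominal TCP. That explains the miss, so I'll descend further in steps and watch the force.

```bash
python3 -m inch '[[0.002,0,0.005,0,0,0,0.55],[0,0,0.004,0,0,0,0.55]]' 60; python3 -m inch '[[0,0,0.004,0,0,0,0.55],[0,0,0.003,0,0,0,0.55]]';python3 -m inch '[[0,0,0.002,0,0,0,0.55],[0,0,0,0,0,0,0.55]]'
```

```text
clock: 5.35
position: [0.5879, -0.2507, 0.0496]
tool_rot: [3.141, -0.001, 0.077]
force: [0.7, 0.1, -0.4]
grip_width: 0.0384
finger_force: 0.0
clock: 5.55
position: [0.5874, -0.2508, 0.0423]
tool_rot: [3.141, -0.0, 0.077]
force: [0.4, -0.3, 0.3]
grip_width: 0.0387
finger_force: 0.0
clock: 5.75
position: [0.5874, -0.2508, 0.0406]
tool_rot: [3.141, -0.0, 0.077]
force: [0.6, -0.8, 0.3]
grip_width: 0.0383
finger_force: 0.0
```

```bash
python3 -m inch '[[0,0,0,0,0,0,0.9],[0,0,0,0,0,0,1],[0,0,0,0,0,0,1],[0,0,0,0,0,0,1],[0,0,0,0,0,0,1]]' 60; python3 -c "
from h import *
s=telemetry.observe();print(s['grip_width'],s['finger_force'],s['force'])"
```

```text
clock: 6.25
position: [0.5878, -0.2509, 0.0413]
tool_rot: [3.141, -0.001, 0.077]
force: [-0.9, 0.8, 5.7]
grip_width: 0.017
finger_force: 59.8
0.01697600258947008 59.82420086860657 [-0.90770494  0.78345029  5.69007728]
```

Gripped: 60 N at about 17 mm. Next: raise the grip force, lift, and carry to a viewing spot over the rest.

```bash
python3 -m inch '[[0,0,-0.001,0,0,0,1],[0,0,-0.02,0,0,0,1],[0,0,-0.045,0,0,0,1],[0,0,-0.05,0,0,0,1],[0,0,-0.05,0,0,0,1]]' 100; python3 -m inch '[[0,-0.02,-0.035,0,0,0,1],[-0.009,-0.045,0,0,0,0,1],[-0.009,-0.045,0,0,0,0,1],[-0.009,-0.045,0,0,0,0,1],[-0.009,-0.045,0,0,0,0,1]]';python3 -m inch '[[-0.009,-0.045,0,0,0,0,1],[-0.009,-0.045,0,0,0,0,1],[-0.009,-0.045,0,0,0,0,1],[-0.009,-0.045,0,0,0,0,1],[-0.009,-0.045,0,0,0,0,1]]';python3 -m inch '[[-0.011,-0.034,0,0,0,0,1],[0,0,0,0,0,0,1]]'
python3 - <<'E'
from h import *
np.set_printoptions(precision=4,suppress=True)
print(tcp()[0])
c=calibration("wrist");im=save("wrist","w6.png",(150,0,550,400),1.5)
cv2.imwrite("pics/w6full.png",im[:,:,::-1])
for n,z in (("lower_half",.07),("stop",.067),("weight_mid",.1)):
    for l in landmark_of(n,"wrist")[:2]: print(n,round(l["score"],2),l["xy"],atz("wrist",l["xy"],z,c))
print("top stop",atz("top",(244.6,211.4),.067)); print(np.array(c["pose"]).tolist())
print(telemetry.observe()["finger_force"])
E
```

```text
clock: 6.75
position: [0.5867, -0.2506, 0.2081]
tool_rot: [-3.141, 0.001, 0.077]
force: [1.6, -0.2, -5.0]
grip_width: 0.0159
finger_force: 98.2
clock: 7.25
position: [0.535, -0.0526, 0.2415]
tool_rot: [3.141, 0.0, 0.077]
force: [0.9, 1.1, -4.7]
grip_width: 0.0155
finger_force: 98.7
clock: 7.75
position: [0.4729, 0.1682, 0.2415]
tool_rot: [3.141, -0.0, 0.077]
force: [0.8, 0.3, -5.6]
grip_width: 0.0158
finger_force: 98.7
clock: 7.95
position: [0.458, 0.2045, 0.2415]
tool_rot: [-3.14, 0.0, 0.084]
force: [0.6, -1.4, -5.8]
grip_width: 0.0159
finger_force: 98.8
[0.458  0.2045 0.2415]
lower_half 0.96 [326.1, 119.2] [0.5225 0.2044 0.07  ]
stop 0.72 [323.6, 155.1] [0.483  0.2037 0.067 ]
weight_mid 0.74 [273.2, 247.8] [0.3829 0.2503 0.1   ]
weight_mid 0.73 [573.2, 33.0] [ 0.6848 -0.0928  0.1   ]
top stop [0.4898 0.2067 0.067 ]
[[0.08363131143028665, -0.9560372983945552, -0.281066696402986, 0.5292686254237245], [-0.9964965613082537, -0.08041630595556462, -0.022974356079860828, 0.2098868640121885], [-0.0006380041329176299, 0.2820033719920719, -0.9594132014600515, 0.40413008675480394], [0.0, 0.0, 0.0, 1.0]]
98.81747961044312
```

View pics/w6.png

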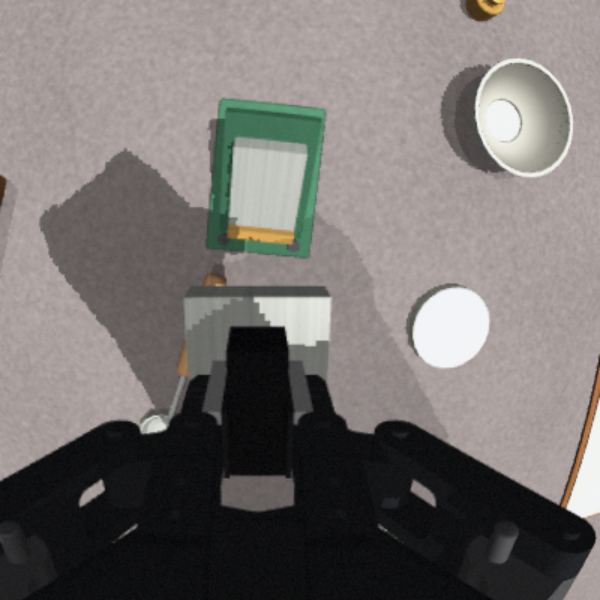

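The view shows the weight held square to the tool (slab front edge at crop row 290, columns 184–330). The lower half is at crop (268,190) with brass at row 235. I'll fit the lower half's pose to colour masks without using more views.

```bash
cat > fit.py <<'E'
from h import *
from scipy.optimize import minimize
np.set_printoptions(precision=4,suppress=True)
def frame(x,y,yaw,z=.07):
    return np.array([x,y,z]),(R.from_euler("z",yaw)*R.from_euler("y",-np.pi/6)).as_matrix()
def pts(b): return np.array([[x,y,z] for x in b[0] for y in b[1] for z in b[2]])
SL=pts(((-.032,.032),(-.024,.024),(0,.015))); ST=pts(((-.04,-.032),(-.024,.024),(.0,.021)))
def fit(im,c,p0):
    hsv=cv2.cvtColor(im,cv2.COLOR_RGB2HSV);i=im.astype(int)
    green=(i[...,1]>i[...,0]+12); 
    brass=(hsv[...,0]<28)&(hsv[...,0]>12)&(hsv[...,1]>110)&(hsv[...,2]>90)
    o,Q=frame(*p0); h=proj("wrist",o+SL@Q.T,c); cen=h.mean(0)
    k=np.zeros(im.shape[:2],bool); a,b=np.r_[h.min(0)-14].astype(int),np.r_[h.max(0)+14].astype(int); k[a[1]:b[1],a[0]:b[0]]=1
    br=brass&k; steel=(hsv[...,1]<45)&(hsv[...,2]>95)&k
    n,l=cv2.connectedComponents((steel&~green).astype(np.uint8)); lab=l[int(cen[1])-8,int(cen[0])]; steel=l==lab
    S=8
    def cost(v):
        o,Q=frame(*v); e=0; ms=[]
        for B in (ST,SL):
            m=np.zeros(im.shape[:2],np.uint8); H=cv2.convexHull(proj("wrist",o+B@Q.T,c).astype(np.float32)); 
            big=cv2.fillConvexPoly(np.zeros((400*4,640*4),np.uint8),np.round(H*4+1.5).astype(int),255); ms.append(cv2.resize(big,(640,400),interpolation=cv2.INTER_AREA)/255.)
        sl=np.clip(ms[1]-ms[0],0,1)
        return np.abs(ms[0]-br).sum()+np.abs(sl-steel).sum()
    best=None
    for y0 in (-.15,0,.15):
        r=minimize(cost,[p0[0],p0[1],p0[2]+y0],method="Nelder-Mead",options=dict(initial_simplex=[[p0[0],p0[1],p0[2]+y0],[p0[0]+.006,p0[1],p0[2]+y0],[p0[0],p0[1]+.006,p0[2]+y0],[p0[0],p0[1],p0[2]+y0+.15]],xatol=1e-4,fatol=.05))
        if best is None or r.fun<best.fun: best=r
    print("areas",br.sum(),steel.sum(),"cost",best.fun,"pose",best.x); return best.x
E
python3 - <<'E'
from fit import *
im=cv2.imread("pics/w6full.png")[:,:,::-1].copy();c=calibration("wrist")
v=fit(im,c,(.5225,.2045,0.)); o,Q=frame(*v); print("stop",o+Q@[-.032,0,.015])
q,QQ=tcp()
# held slab front edge x in tool frame
for row,b in ((198,-.0187),(191.5,-.0037)):
    o1,d=ray("wrist",(321.3,row),c); n=QQ[:,2]; P=o1+d*(((q+n*b-o1)@n)/(d@n)); print(QQ.T@(P-q))
for col in (184/1.5+150,330/1.5+150):
    o1,d=ray("wrist",(col,198),c); P=o1+d*(((q+n*-.0187-o1)@n)/(d@n)); print(QQ.T@(P-q))
E
```

```text
areas 379 2694 cost 737.9764705882352 pose [ 0.5237  0.1969 -0.0251]
stop [0.4885 0.1978 0.067 ]
[ 0.0307  0.0005 -0.0187]
[ 0.03    0.0005 -0.0037]
[ 0.0307 -0.0232 -0.0187]
[ 0.0307  0.0242 -0.0187]
```

```bash
python3 - <<'E'
from fit import *
im=cv2.imread("pics/w6full.png")[:,:,::-1].copy();c=calibration("wrist")
i=im.astype(int); hsv=cv2.cvtColor(im,cv2.COLOR_RGB2HSV)
for r in range(88,172,4):
    green=(i[r,:,1]>i[r,:,0]+12)
    s="".join("G" if g else ("B" if (h[1]>110) else ("s" if h[1]<30 else "f")) for g,h in zip(green[285:375],hsv[r,285:375])); print(r,s)
print([im[r,325].tolist() for r in range(88,170,6)])
E
```

```text
88 sssssssssGGGGGGGGGGGGGGGGGGGGGGGGGGGGGGGGGGGGGGGGGGGGGGGGGGGGGGGGGGGGGGGGGGGGGGGGsssssssss
92 sssssssssGGGGGGGGGGGGGsssssssssGGGGGGGGGGGGGGGGGGGGGGGGGGGGGGGGGGGGGGGGGGGGGGGGGssssssssss
96 ssssssssfGGGGGGGGGGGGsssssssssssssssssssssssssssssssssssssssssssssssGGGGGGGGGGGGssssssssss
100 ssssssssGGGGGGGGGGGGsssssssssssssssssssssssssssssssssssssssssssssssssGGGGGGGGGGsssssssssss
104 ssssssssGGGGGGGGGGGGssssssssssssssssssssssssssssssssssssssssssssssssssGGGGGGGGGsssssssssss
108 sssssssGGGGGGGGGGGGGsssssssssssssssssssssssssssssssssssssssssssssssssGGGGGGGGGGsssssssssss
112 sssssssGGGGGGGGGGGGGssssssssssssssssssssssssssssssssssssssssssssssssGGGGGGGGGGssssssssssss
116 ssssssfGGGGGGGGGGGGGssssssssssssssssssssssssssssssssssssssssssssssssGGGGGGGGGGssssssssssss
120 ssssssGGGGGGGGGGGGGssssssssssssssssssssssssssssssssssssssssssssssssGGGGGGGGGGsssssssssssss
124 ssssssGGGGGGGGGGGGGsssssssssssssssssssssssssssssssssssssssssssssssGGGGGGGGGGGsssssssssssss
128 ssssssGGGGGGGGGGGGGssssssssssssssssssssssssssssssssssssssssssssssGGGGGGGGGGGssssssssssssss
132 sssssGGGGGGGGGGGGGGsssssssssssssssssssssssssssssssssss
[... 424 characters left out ...]
GGGGGGGGGGGGGGBBBBBBBBBBBBBBBBBBBBBBBBBBBBfffffsssssssssssGGGGGGGGGGGGsssssssssssssssss
156 sssGGGGGGGGGfsssfBBBBBBBBBBBBBBBBBBBBBBBBBBBBBBBBBBBBBBBBBBBBGGGGGGGGGGGGsssssssssssssssss
160 sssGGGGGGGfssssssGGGGGGGGGGGGGGGGfffffBBBBBBBBBBBBBBBBBBBBBBBsGGGGGGGGGGssssssssssssssssss
164 sssGGGGGGGGGGGGGGGGGGGGGGGGGGGGGGGGGGGGGGGGGGGGGGGGGGGGGGsssssssGGGGGGGGssssssssssssssssss
168 ssssssssssssssssssssssssssssssssssGGGGGGGGGGGGGGGGGGGGGGGGGGGGGGGGGGGGGsssssssssssssssssss
[[68, 116, 89], [158, 160, 154], [190, 192, 187], [194, 199, 191], [195, 197, 189], [189, 194, 185], [190, 193, 185], [192, 196, 190], [194, 197, 190], [195, 198, 190], [195, 197, 190], [183, 141, 73], [197, 164, 91], [71, 125, 97]]
```

```bash
python3 - <<'E'
from fit import *
from scipy.optimize import least_squares
c=calibration("wrist")
im=cv2.imread("pics/w6full.png")[:,:,::-1].astype(int)
M=np.array([[.032,.024,.015],[.032,-.024,.015],[.032,.024,0],[.032,-.024,0],[-.04,.024,.021],[-.04,-.024,.021],[-.032,.024,.021],[-.032,-.024,.021]])
U=np.array([[305,100.5],[354,104.5],[306,91.7],[352.5,95],[302,158.5],[346.5,161.8],[302,150.7],[346.5,154.3]])
for zf in (0,1):
    g=lambda v:(proj("wrist",frame(v[0],v[1],v[2],v[3] if zf else .07)[0]+M@frame(*v[:3])[1].T,c)-U).ravel()
    r=least_squares(g,[.5225,.2045,0,.07]);print(r.x,"deg",np.degrees(r.x[2]));print(r.fun.reshape(-1,2).round(1).tolist())
E
```

```text
[0.525  0.1966 0.0012 0.07  ] deg 0.06919813862627165
[[-0.3, -2.5], [-0.0, -2.6], [-0.1, -0.4], [0.7, 0.1], [0.1, 0.5], [-0.8, 0.5], [0.3, 2.6], [0.1, 2.3]]
[0.5246 0.1964 0.0011 0.0607] deg 0.060599258976264184
[[0.4, -1.7], [-0.8, -1.9], [0.5, 0.6], [-0.0, 0.9], [0.7, -0.4], [-1.3, -0.5], [0.9, 1.8], [-0.4, 1.4]]
```

The calibration I used was taken after the arm had settled, so it doesn't match the image. I'll take a fresh picture with a matched pose.

```bash
python3 - <<'E'
from fit import *
print(tcp()[0],telemetry.observe()["tool_rot"])
c=calibration("wrist");im=grab_frame("wrist");print(tcp()[0]);cv2.imwrite("pics/w7full.png",im[:,:,::-1]);np.save("c7.npy",c["pose"])
for n,z in (("lower_half",.07),("stop",.067)):
    for l in landmark_of(n,"wrist")[:1]: print(n,round(l["score"],2),l["xy"],atz("wrist",l["xy"],z,c)); 
i=im.astype(int); hsv=cv2.cvtColor(im,cv2.COLOR_RGB2HSV)
for r in range(84,176,4):
    green=(i[r,:,1]>i[r,:,0]+12)
    s="".join("G" if g else ("B" if (h[1]>110) else ("+" if h[2]>175 else "s")) for g,h in zip(green[280:375],hsv[r,280:375])); print(r,s)
E
```

```text
[0.4606 0.1988 0.2414] [ 3.1405 -0.0001  0.0758]
[0.4607 0.1987 0.2415]
lower_half 0.92 [318.2, 120.0] [0.5237 0.2061 0.07  ]
stop 0.56 [319.3, 154.3] [0.4863 0.2021 0.067 ]
84 +++ssssssGGGGGGGGGGGGGGGGGGGGGGGGGGGGGGGGGGGGGGGGGGGGGGGGGGGGGGGGGGGGGGGGGGGGGGGGssssssssssssss
88 sssssssssGGGGGGGGGGGGGGGGGGGGGGGGGGGGGGGGGGGGGGGGGGGGGGGGGGGGGGGGGGGGGGGGGGGGGGGssssssssssss++s
92 ssssssssGGGGGGGGGGGGGGGGGGGGGGGGGGGGGGGGGGGGGGGGGGGGGGGGGGGGGGGGGGGGGGGGGGGGGGGGssss+ssssssss++
96 ssssssssGGGGGGGGGGGGsssssssssssssssssssssssssssssGGGGGGGGGGGGGGGGGGGGGGGGGGGGGGssssssssssssss+s
100 s+ssssssGGGGGGGGGGGs++ss+ssssssssssssssssssssssssssssssssssssssssssGGGGGGGGGGGGssssssssssssssss
104 s+ssssssGGGGGGGGGGs++++++++++++++++++++++++++++++++++++++++++++++sssGGGGGGGGGGsssssssssss+s+sss
108 s+sssssGGGGGGGGGGGs++++++++++++++++++++++++++++++++++++++++++++++++GGGGGGGGGGGsssssssssssssssss
112 sssssssGGGGGGGGGGG+++++++++++++++++++++++++++++++++++++++++++++++++GGGGGGGGGGGs+++sssssssssssss
116 ss+sssGGGGGGGGGGGG++++++++++++++++++++++++++++++++++++++++++++++++GGGGGGGGGGGssssssssssssss+sss
120 ss++ssGGGGGGGGGGGG++++++++
[... 669 characters left out ...]

148 ssssGGGGGGGGGGGGGssssssssss++++++++++++++++++++++++++++++++++GGGGGGGGGGGGGssssssssssssssssss++s
152 ssssGGGGGGGGGGGGBBBBBBsssss+++++++++++++++++++++++++++++++++GGGGGGGGGGGGGssssssssssssssssssssss
156 sssGGGGGGGGGGGGGBBBBBBBBBBBBBBBBBBBBBBBBBBBBBBBBBBBBBBBBBBBBGGGGGGGGGGGGGssssssssssssssssssssss
160 sssGGGGGGGssssssBBBBBBBBBBBBBBBBBBBBBBBBBBBBBBBBBBBBBBBBBBBBGGGGGGGGGGGGsssssssssssssssssssssss
164 sssGGGGGGGGGssssGGGGGGGGGGGGGGGGGGGGGGGGGGGGGGGGGGGGGGssBBBsssssGGGGGGGGsssssssssssssssssssssss
168 ssssssssssssssssGGGGGGGGGGGGGGGGGGGGGGGGGGGGGGGGGGGGGGGGGGsssssGGGGGGGGGsssssssssssssssssssssss
172 ssssssssssssssssssssssssssssssssssssssssssssssssssssssssssGGGGGGGGGGGGGssssssssssssssssssssssss
```

```bash
python3 - <<'E'
from fit import *
from scipy.optimize import least_squares
c=dict(calibration("wrist"),pose=np.load("c7.npy"))
im=cv2.imread("pics/w7full.png")[:,:,::-1].copy()
M=np.array([[.032,.024,.015],[.032,-.024,.015],[.032,.024,0],[.032,-.024,0],[-.04,.024,.021],[-.04,-.024,.021],[-.032,.024,.021],[-.032,-.024,.021]])
U=np.array([[298.7,102.],[347.7,106],[300,95],[346.8,98.8],[295.7,162],[340,164.5],[296,151.5],[340,154.8]])
g=lambda v:(proj("wrist",frame(*v)[0]+M@frame(*v)[1].T,c)-U).ravel()
for i in (slice(0,8),slice(0,2),slice(4,6)):
    r=least_squares(lambda v:g(v).reshape(-1,2)[i].ravel(),[.5225,.2045,0]);print(r.x,"deg",np.degrees(r.x[2]));print(r.fun.reshape(-1,2).round(1).tolist())
fit(im,c,(.5235,.203,0.01))
print(atz("wrist",(318.2,154),.067,c))
E
```

```text
[ 0.5222  0.2028 -0.0084] deg -0.4812322601504508
[[-0.3, -1.8], [-0.1, -1.6], [-0.1, -1.5], [0.4, -1.3], [0.2, -1.1], [-0.5, 0.0], [0.1, 3.7], [0.3, 4.1]]
[ 0.5205  0.2024 -0.0054] deg -0.30958321158288127
[[-0.1, -0.0], [0.1, 0.0]]
[0.5216 0.2038 0.0176] deg 1.0107944757030212
[[0.3, 0.0], [-0.3, -0.0]]
areas 376 2680 cost 748.8 pose [ 0.5217  0.2032 -0.0209]
[0.4865 0.2034 0.067 ]
```

```bash
cat > goal.py <<'E'
from fit import *
L=(.521,.2029,-.005)
def goal(x,y,h,L=L):
    o,Q=frame(*L); need(o+Q@[x+.0015,y+.0005,.0113+h],Q@np.diag([1,-1,-1.]))
def where(L=L):
    o,Q=frame(*L); q,T=tcp(); p=Q.T@(q-o); s=telemetry.observe(); 
    print("weight centre in lower: x %.4f y %.4f h %.4f"%(p[0]-.0015,p[1]-.0005,p[2]-.0113),"rot",np.round(np.degrees(R.from_matrix(Q.T@T@np.diag([1,-1,-1.])).as_rotvec()),2),"F lower",np.round(Q.T@s["force"],1),"grip",round(float(s["grip_width"]),4),np.round(s["finger_force"],1),round(float(s["clock"]),2))
E
python3 -c "
from goal import *
goal(.032,0,.04);where()"
```

```text
shift [0.0637 0.0002 0.1104] then turn [-0.0204  0.5229  0.0787]
weight centre in lower: x 0.0321 y -0.0049 h 0.1674 rot [ 1.17 29.96  4.51] F lower [-2.9  0.2 -5.1] grip 0.0156 98.8 8.3
```

```bash
python3 -m inch '[[0.032,0,0.02,0,0,0.039,1],[0.032,0,0.02,0,0,0.039,1],[0,0,0,-0.005,0.131,0,1],[0,0,0,-0.005,0.131,0,1],[0,0,0,-0.005,0.131,0,1]]' 100;python3 -m inch '[[0,0,0,-0.005,0.131,0,1],[0,0,0,0,0,0,1],[0,0,0,0,0,0,1]]'; python3 -c "
from goal import *
goal(.032,0,.025);where()"
```

```text
clock: 8.8
position: [0.5234, 0.202, 0.198]
tool_rot: [3.122, -0.308, 0.002]
force: [-0.2, -0.1, -6.1]
grip_width: 0.0158
finger_force: 98.9
clock: 9.1
position: [0.5244, 0.2032, 0.1948]
tool_rot: [3.114, -0.338, 0.006]
force: [-0.2, 0.9, -4.0]
grip_width: 0.0156
finger_force: 98.9
shift [-0.0183 -0.0022  0.0747] then turn [0.023  0.1859 0.0128]
weight centre in lower: x 0.0638 y -0.0002 h 0.0951 rot [-1.32 10.65  0.73] F lower [-2.2  0.9 -3.4] grip 0.0156 98.9 9.1
```

```bash
python3 -m inch '[[0,0,0,0,0,0,1]]'; python3 -c "
from goal import *
s=telemetry.observe();print(s['qpos'].round(3),s['qd'].round(3));where()"
```

```text
clock: 9.2
position: [0.5251, 0.2022, 0.1949]
tool_rot: [3.115, -0.338, 0.004]
force: [1.1, 0.1, -5.7]
grip_width: 0.016
finger_force: 98.9
[-0.648  0.313  0.054  2.057  0.385  0.536 -2.48 ] [ 0.012 -0.     0.006  0.002  0.    -0.006 -0.001]
weight centre in lower: x 0.0645 y -0.0012 h 0.0948 rot [-1.33 10.64  0.6 ] F lower [-1.9  0.1 -5.4] grip 0.016 98.9 9.2
```

Joint 7 is at its limit (-2.48), so I need the equivalent half turn. I'll turn about tool z by about -π.

```bash
python3 -m inch '[[0,0,-0.01,0,0,-0.149,1],[0,0,0,0,0,-0.149,1],[0,0,0,0,0,-0.149,1],[0,0,0,0,0,-0.149,1],[0,0,0,0,0,-0.149,1]]' 100;python3 -c "
from goal import *
print(telemetry.observe()['qpos'].round(3))"; python3 -m inch '[[0,0,0,0,0,-0.149,1],[0,0,0,0,0,-0.149,1],[0,0,0,0,0,-0.149,1],[0,0,0,0,0,-0.149,1],[0,0,0,0,0,-0.149,1]]'
```

```text
clock: 9.7
position: [0.522, 0.2016, 0.2044]
tool_rot: [2.887, -0.227, 0.778]
force: [-0.5, -0.2, -5.6]
grip_width: 0.0157
finger_force: 98.9
[-0.511  0.296 -0.117  2.047  0.464  0.585 -1.803]
clock: 10.2
position: [0.5221, 0.2016, 0.2044]
tool_rot: [2.802, 0.0, 1.493]
force: [0.5, 1.5, -5.1]
grip_width: 0.0156
finger_force: 98.9
```

```bash
python3 -m inch '[[0,0,0,0,0,-0.149,1],[0,0,0,0,0,-0.149,1],[0,0,0,0,0,-0.149,1],[0,0,0,0,0,-0.149,1],[0,0,0,0,0,-0.149,1]]'; python3 -m inch '[[0,0,0,0,0,-0.149,1],[0,0,0,0,0,-0.149,1],[0,0,0,0,0,-0.149,1],[0,0,0,0,0,-0.149,1],[0,0,0,0,0,-0.149,1]]'; python3 -m inch '[[0,0,0,0,0,-0.149,1],[0,0,0,0,0,0,1]]'
sed -i 's/x+.0015,y+.0005/x-.0015,y-.0005/; s/np.diag(\[1,-1,-1.\]))/np.diag([-1,1,-1.]))/g; s/p\[0\]-.0015,p\[1\]-.0005/p[0]+.0015,p[1]+.0005/' goal.py
python3 -c "
from goal import *
goal(.032,0,.04);where();print(telemetry.observe()['qpos'].round(3))"; grep diag goal.py
```

```text
clock: 10.7
position: [0.5221, 0.2015, 0.2045]
tool_rot: [2.888, 0.228, 2.209]
force: [0.2, -0.5, -4.5]
grip_width: 0.016
finger_force: 98.9
clock: 11.2
position: [0.5222, 0.2015, 0.2046]
tool_rot: [3.113, 0.338, 2.978]
force: [0.1, -0.8, -5.2]
grip_width: 0.0156
finger_force: 98.9
clock: 11.4
position: [0.5221, 0.2015, 0.2044]
tool_rot: [-3.118, 0.339, 3.133]
force: [-1.0, 0.8, -5.2]
grip_width: 0.0158
finger_force: 98.9
shift [0.0252 0.0025 0.0704] then turn [-0.0247 -0.185  -0.0013]
weight centre in lower: x 0.0697 y -0.0009 h 0.1046 rot [-1.41 10.6  -0.07] F lower [-3.4  0.8 -4. ] grip 0.0158 98.9 11.4
[-0.127  0.34  -0.591  2.029  0.69   0.685  0.378]
    o,Q=frame(*L); need(o+Q@[x-.0015,y-.0005,.0113+h],Q@np.diag([-1,1,-1.]))
    print("weight centre in lower: x %.4f y %.4f h %.4f"%(p[0]+.0015,p[1]+.0005,p[2]-.0113),"rot",np.round(np.degrees(R.from_matrix(Q.T@T@np.diag([-1,1,-1.])).as_rotvec()),2),"F lower",np.round(Q.T@s["force"],1),"grip",round(float(s["grip_width"]),4),np.round(s["finger_force"],1),round(float(s["clock"]),2))
```

```bash
python3 -m inch '[[0,0,0,-0.012,-0.093,0,1],[0,0,0,-0.012,-0.092,0,1],[0.012,0.001,0.035,0,0,0,1],[0.012,0.001,0.02,0,0,0,1],[0,0,0,0,0,0,1]]' 100; python3 -c "
from goal import *
goal(.032,0,.015);where();print(telemetry.observe()['qpos'].round(3))"
```

```text
clock: 11.9
position: [0.527, 0.2032, 0.142]
tool_rot: [-3.139, 0.51, 3.13]
force: [0.1, -0.0, -4.2]
grip_width: 0.0159
finger_force: 98.7
shift [ 0.0103 -0.0007  0.0332] then turn [-0.0057 -0.0139 -0.0054]
weight centre in lower: x 0.0427 y 0.0008 h 0.0480 rot [-0.33  0.8  -0.31] F lower [-2.  -0.  -3.7] grip 0.0159 98.7 11.9
[-0.349  0.404 -0.39   2.222  1.333  0.483 -0.324]
```

```bash
python3 -m inch '[[0.005,-0.0005,0.017,-0.003,-0.007,-0.003,1],[0.005,0,0.016,-0.003,-0.007,-0.003,1],[0,0,0,0,0,0,1],[0,0,0,0,0,0,1]]' 100; python3 - <<'E'
from goal import *
where();c=calibration("wrist");np.save("c8.npy",c["pose"]);im=grab_frame("wrist");cv2.imwrite("pics/w8full.png",im[:,:,::-1]);goal(.032,0,.005)
cv2.imwrite("pics/w8.png",cv2.resize(im[60:290,210:430,::-1],None,fx=2.5,fy=2.5,interpolation=2))
q,T=tcp();o,Q=frame(*L)
for n,p in (("stopL",[-.032,.024,.021]),("stopR",[-.032,-.024,.021]),("stopoL",[-.04,.024,.021]),("stopoR",[-.04,-.024,.021]),("upL",[0,.024,.015]),("upR",[0,-.024,.015])): print(n,((proj("wrist",o+Q@p,c)[0]-[210,60])*2.5).round(0))
for y in (.0245,-.0235): print("w",((proj("wrist",q+T@[.0305,y,-.0037],c)[0]-[210,60])*2.5).round(0))
E
```

```text
clock: 12.3
position: [0.536, 0.2032, 0.1119]
tool_rot: [3.141, 0.528, 3.139]
force: [-0.3, 0.0, -5.1]
grip_width: 0.0159
finger_force: 98.7
weight centre in lower: x 0.0354 y 0.0009 h 0.0174 rot [ 0.09 -0.23  0.11] F lower [-2.8  0.  -4.3] grip 0.0159 98.7 12.3
shift [ 0.0037 -0.001   0.0126] then turn [0.0018 0.0046 0.0023]
stopL [389. 160.]
stopR [170. 160.]
stopoL [389. 124.]
stopoR [169. 123.]
upL [381. 296.]
upR [176. 296.]
w [395. 330.]
w [171. 330.]
```

View pics/w8.png

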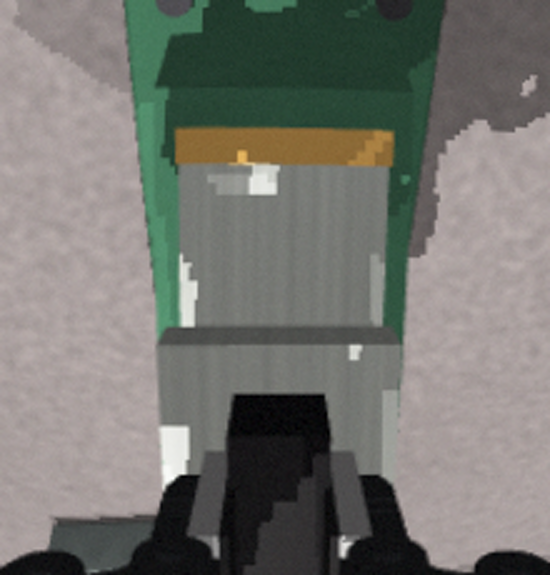

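The view shows the brass stop at crop (175–392, 128–166), the lower face at columns 179–387, and the weight's front edge at row 328, columns 166–398. The two are nearly parallel. I'll refine the relative angle and offset with line fits.

```bash
cat > ln.py <<'E'
from goal import *
def edges(fn):
    im=cv2.imread(fn).astype(float);i=im; hsv=cv2.cvtColor(im.astype(np.uint8),cv2.COLOR_BGR2HSV)
    brass=(hsv[...,1]>110)&(hsv[...,0]<28)&(hsv[...,0]>8)
    G=(i[...,1]-i[...,2])  # green minus red
    out={}
    cols=np.arange(288,360,2)
    B=brass[95:140]; 
    top=[(c,95+np.argmax(B[:,c])) for c in cols if B[:,c].sum()>5]; bot=[(c,95+len(B)-np.argmax(B[::-1,c])) for c in cols if B[:,c].sum()>5]
    for n,l in (("brass outer",top),("brass inner",bot)):
        a=np.array(l,float);p=np.polyfit(a[:,0],a[:,1],1);k=abs(np.polyval(p,a[:,0])-a[:,1])<1.5;p=np.polyfit(a[k,0],a[k,1],1);print(n,"deg",np.degrees(p[0]).round(2),"row@321",np.polyval(p,321).round(1))
    for n,(c0,c1),rows in (("brass sides",(270,380),range(114,124)),("slab sides",(272,378),range(132,186,2))):
        Lf,Rt=[],[]
        for r in rows:
            g=G[r,c0:c1]<8
            m=np.where(g)[0]; 
            mid=321-c0; a=mid
            while a>0 and (g[a-1] or g[a-2]): a-=1
            b=mid
            while b<c1-c0-2 and (g[b+1] or g[b+2]): b+=1
            Lf.append(c0+a);Rt.append(c0+b+1)
        pl=np.polyfit(list(rows),Lf,1);pr=np.polyfit(list(rows),Rt,1)
        print(n,"L",Lf,"R",Rt,"mid",np.mean(np.add(Lf,Rt))/2,"slopes",pl[0].round(3),pr[0].round(3))
E
python3 - <<'E'
from ln import *
edges("pics/w8full.png")
im=cv2.imread("pics/w8full.png").astype(int).sum(2)
for c in range(282,366,8): print(c,im[186:202,c].tolist())
for r in (188,191,194): print(r,im[r,264:284].tolist(),im[r,360:380].tolist())
E
```

```text
brass outer deg 0.83 row@321 111.2
brass inner deg 1.19 row@321 125.5
brass sides L [280, 280, 280, 280, 280, 280, 280, 280, 280, 280] R [368, 368, 368, 368, 368, 368, 368, 368, 368, 367] mid 323.95 slopes 0.0 -0.055
slab sides L [282, 282, 282, 283, 283, 283, 282, 282, 282, 282, 282, 282, 282, 282, 282, 282, 282, 282, 282, 282, 282, 283, 283, 283, 283, 283, 283] R [365, 365, 364, 365, 365, 365, 365, 365, 364, 364, 364, 364, 364, 364, 364, 364, 364, 364, 364, 363, 363, 363, 363, 363, 363, 363, 363] mid 323.14814814814815 slopes 0.011 -0.043
282 [536, 536, 542, 538, 456, 224, 236, 233, 231, 229, 225, 241, 314, 333, 342, 338]
290 [350, 355, 353, 338, 293, 230, 230, 223, 228, 231, 220, 244, 300, 339, 337, 343]
298 [345, 352, 343, 334, 297, 234, 240, 230, 241, 239, 237, 244, 309, 345, 349, 352]
306 [362, 358, 358, 343, 292, 234, 242, 232, 239, 229, 237, 257, 352, 355, 351, 349]
314 [355, 360, 368, 339, 294, 232, 230, 226, 231, 238, 235, 254, 350, 349, 351, 352]
322 [363, 364, 365, 351, 299, 241, 232, 233, 237, 240, 237, 262, 358, 362, 366, 361]
330 [352, 353, 353, 332, 295, 226, 231, 233
[... 299 characters left out ...]
2 [436, 433, 440, 413, 341, 234, 243, 237, 242, 252, 239, 258, 366, 369, 368, 365]
188 [493, 497, 493, 499, 496, 502, 513, 508, 443, 376, 351, 349, 354, 346, 349, 315, 300, 386, 542, 675] [456, 442, 440, 250, 188, 205, 199, 207, 203, 201, 204, 319, 434, 478, 477, 471, 472, 486, 481, 489]
191 [504, 507, 496, 499, 506, 510, 520, 509, 438, 380, 349, 322, 269, 235, 230, 224, 233, 225, 224, 232] [249, 232, 234, 238, 250, 238, 229, 221, 199, 195, 196, 340, 452, 495, 496, 483, 490, 486, 504, 502]
194 [489, 497, 492, 495, 484, 493, 498, 507, 466, 377, 286, 243, 235, 231, 241, 229, 231, 215, 231, 217] [236, 231, 242, 231, 242, 233, 237, 240, 230, 205, 205, 374, 485, 498, 504, 503, 493, 509, 502, 503]
```

```bash
sed -i 's/^L=.*/L=(.5217,.2036,-.0195)/' goal.py; python3 -c "
from goal import *
where();goal(.032,0,.004)"
```

```text
weight centre in lower: x 0.0350 y 0.0005 h 0.0180 rot [ 0.52 -0.27  0.85] F lower [-2.5 -0.6 -4.1] grip 0.016 98.7 12.35
shift [ 0.0031 -0.0006  0.014 ] then turn [0.0091 0.0046 0.0148]
```

```bash
python3 -m inch '[[0.0015,-0.0003,0.007,0.009,0.005,0.015,1],[0.0015,-0.0003,0.005,0,0,0,1],[0,0,0,0,0,0,1]]' 100; python3 -c "
from goal import *
where()"; python3 -m inch '[[0,0,0.002,0,0,0,1],[0,0,0,0,0,0,1]]' ; python3 -c "
from goal import *
where();goal(.032,0,0)"
```

```text
clock: 12.65
position: [0.5389, 0.2027, 0.0984]
tool_rot: [-3.14, 0.522, 3.124]
force: [-0.0, -0.7, -5.8]
grip_width: 0.0157
finger_force: 99.0
weight centre in lower: x 0.0306 y -0.0001 h 0.0047 rot [-0.01  0.11  0.11] F lower [-2.9 -0.7 -5.1] grip 0.0157 99.0 12.65
clock: 12.85
position: [0.5399, 0.2027, 0.097]
tool_rot: [-3.14, 0.522, 3.125]
force: [0.6, 0.6, -5.7]
grip_width: 0.0159
finger_force: 99.0
weight centre in lower: x 0.0308 y -0.0001 h 0.0030 rot [-0.01  0.09  0.13] F lower [-2.3  0.6 -5.2] grip 0.0159 99.0 12.85
shift [-0.0012  0.0001  0.003 ] then turn [-0.0001 -0.0015  0.0023]
```

Now approach contact in 1 mm steps, watching the normal force (free value about -4.5).

```bash
for i in 1; do python3 -m inch '[[-0.001,0,0.0015,0,0,0,1],[0,0,0,0,0,0,1]]'>/dev/null; python3 -c "
from goal import *
where()"; done;  python3 -m inch '[[0,0,0.001,0,0,0,1],[0,0,0,0,0,0,1]]'>/dev/null; python3 -c "
from goal import *
where()"; python3 -m inch '[[0,0,0.001,0,0,0,1],[0,0,0,0,0,0,1]]'>/dev/null; python3 -c "
from goal import *
where()"
```

```text
weight centre in lower: x 0.0320 y -0.0000 h 0.0015 rot [0.   0.07 0.13] F lower [-2.4  0.3 -4.4] grip 0.0158 99.0 13.05
weight centre in lower: x 0.0318 y -0.0001 h 0.0005 rot [-0.    0.08  0.13] F lower [-2.8  0.4 -5.3] grip 0.0155 99.0 13.25
weight centre in lower: x 0.0318 y -0.0000 h -0.0004 rot [0.   0.07 0.13] F lower [-2.8 -0.  -4. ] grip 0.0156 99.3 13.45
```

```bash
python3 -m inch '[[0,0,0.001,0,0,0,1],[0,0,0,0,0,0,1]]'>/dev/null; python3 -c "
from goal import *
where()";  python3 -m inch '[[0,0,0.0007,0,0,0,1],[0,0,0,0,0,0,1]]'>/dev/null; python3 -c "
from goal import *
where()"; python3 -m inch '[[0,0,0.0005,0,0,0,1],[0,0,0,0,0,0,1]]'>/dev/null; python3 -c "
from goal import *
where()"
```

```text
weight centre in lower: x 0.0319 y 0.0001 h -0.0005 rot [0.02 0.01 0.15] F lower [-4.1 -5.5 31.2] grip 0.0159 104.2 13.65
weight centre in lower: x 0.0320 y 0.0001 h -0.0006 rot [ 0.02 -0.02  0.16] F lower [-5.1 -8.6 54.3] grip 0.0159 107.6 13.85
weight centre in lower: x 0.0321 y 0.0001 h -0.0006 rot [ 0.03 -0.05  0.16] F lower [ -5.8 -11.3  70.7] grip 0.0158 109.9 14.05
```

Pressed on with about 75 N. I'll ease to about 30 N and slide downhill (tool +x) while watching the contact force.

```bash
W='from goal import *
where()'; python3 -m inch '[[0,0,-0.0008,0,0,0,1],[0.003,0,0,0,0,0,1],[0.003,0,0,0,0,0,1],[0,0,0,0,0,0,1]]'>/dev/null; python3 -c "$W"; python3 -m inch '[[0.003,0,0,0,0,0,1],[0.003,0,0,0,0,0,1],[0,0,0,0,0,0,1]]'>/dev/null; python3 -c "$W"
```

```text
weight centre in lower: x 0.0294 y 0.0005 h -0.0005 rot [ 0.03 -0.31  0.08] F lower [13.3 -3.3 36.3] grip 0.0158 104.7 14.45
weight centre in lower: x 0.0234 y 0.0011 h -0.0005 rot [ 0.08 -0.31  0.1 ] F lower [12.4 -2.  34.7] grip 0.0161 104.5 14.75
```

```bash
W='from goal import *
where()'; python3 -m inch '[[0.003,-0.0005,0,0,0,0,1],[0.003,-0.0005,0,0,0,0,1],[0,0,0,0,0,0,1]]'>/dev/null; python3 -c "$W"; python3 -m inch '[[0.003,-0.0004,0,0,0,0,1],[0.003,-0.0004,0,0,0,0,1],[0,0,0,0,0,0,1]]'>/dev/null; python3 -c "$W"
```

```text
weight centre in lower: x 0.0173 y 0.0006 h -0.0005 rot [ 0.13 -0.3   0.12] F lower [11.8  0.6 33.1] grip 0.0159 104.3 15.05
weight centre in lower: x 0.0112 y -0.0002 h -0.0005 rot [ 0.14 -0.3   0.12] F lower [12.7  1.3 34.1] grip 0.0158 104.4 15.35
```

```bash
python3 - <<'E'
from goal import *
c=calibration("wrist");im=grab_frame("wrist");cv2.imwrite("pics/w9full.png",im[:,:,::-1]);where()
o,Q=frame(*L);q,T=tcp()
for n,p in (("stopL",[-.032,.024,.021]),("stopR",[-.032,-.024,.021]),("stopoL",[-.04,.024,.021]),("stopoR",[-.04,-.024,.021])): print(n,proj("wrist",o+Q@p,c)[0].round(1))
for y in (.0245,-.0235): print("w",proj("wrist",q+T@[.0305,y,-.0187],c)[0].round(1),proj("wrist",q+T@[.0305,y,-.0037],c)[0].round(1))
hsv=cv2.cvtColor(im,cv2.COLOR_RGB2HSV);i=im.astype(int)
for r in range(142,206,3):
    print(r,"".join("G" if p[1]>p[0]+12 else ("B" if h[1]>110 else ("+" if h[2]>105 else ".")) for p,h in zip(i[r,265:380],hsv[r,265:380])))
E
```

```text
weight centre in lower: x 0.0112 y -0.0001 h -0.0005 rot [ 0.14 -0.29  0.13] F lower [11.9  1.5 32.9] grip 0.0158 104.4 15.4
stopL [371.1 173.5]
stopR [276.  173.3]
stopoL [371.7 157.9]
stopoR [275.6 157.6]
w [372.3 199.3] [367.9 191.5]
w [274.  199.2] [278.1 191.5]
142 GGGGGGGGGGGGGGGGGGGGGGGGGGGGGGGGGGGGGGGGGGGGGGGGGGGGGGGGGGGGGGGGGGGGGGGGGGGGGGGGGGGGGGGGGGGGGGGGGGGGGGGGGGGGGGGGGGG
145 GGGGGGGGGGGGGGGGGGGGGGGGGGGGGGGGGGGGGGGGGGGGGGGGGGGGGGGGGGGGGGGGGGGGGGGGGGGGGGGGGGGGGGGGGGGGGGGGGGGGGGGGGGGGGGGGGGG
148 GGGGGGGGGGGGGGGGGGGGGGGGGGGGGGGGGGGGGGGGGGGGGGGGGGGGGGGGGGGGGGGGGGGGGGGGGGGGGGGGGGGGGGGGGGGGGGGGGGGGGGGGGGGGGGGGGGG
151 GGGGGGGGGGGGGGGGGGGGGGGGGGGGGGGGGGGGGGGGGGGGGGGGGGGGGGGGGGGGGGGGGGGGGGGGGGGGGGGGGGGGGGGGGGGGGGGGGGGGGGGGGGGGGGGGGGG
154 GGGGGGGGGGGGGG.BBBBBBBBBBBBBBBBBBBBBBBBBBBBBBBBBBBBBBBBBBBBBBBBBBBBBBBBBBBBBBBBBBBBBBBBBBBBBBBBBBBBBB.GGGGGGGGGGGGG
157 GGGGGGGGGGG.BBBBBBBBBBBBBBBBBBBBBBBBBBBBBBBBBBBBBBBBBBBBBBBBBBBBBBBBBBBBBBBBBBBBBBBBBBBBBBBBBBBBBBBBBBBBBGGGGGGGGGG
160 GGGGGGGGGG.BBBBBBBBBBBBBBBBBBBBBBBBBBBBBBBBBBBBBBBBBBBBBBBBBBBBBBBBBBBBBBBBBBBBBBBBBBBBBBBBBBBBBBBBBBBBBBB.GG
[... 1106 characters left out ...]
+++++++++++++.++.+.++++++++++++.+++.................................................+.++GGGGGGGGGG..
193 +++GGGGGGGG............................................................................................GGGGGGGGG+++
196 ++++GGGGG................................................................................................GGGGGGG+++
199 ++++GGGG+++++++++++++++++++++++++++++++++++++++++++++++++++++++++++++++++++++++++++++++++++++++++++++++++GGGGGGG+++
202 ++++GGGGG++++++++++++++++++++++++++++++++++++++++++++++++++++++++++++++++++++++++++++++++++++++++++++++++GGGGGGG+++
205 ++++GGGG+++++++++++++++++++++++++++++++++++++++++++++++++++++++++++++++++++++++++++++++++++++++++++++++++GGGGGGG+++
```

The remaining offset is about 0.8 mm toward -y, and the angle is within about 0.2°. I'll correct this while sliding the last 11 mm.

```bash
W='from goal import *
where()'; python3 -m inch '[[0.003,0.0003,0,0,0,0.002,1],[0.003,0.0003,0,0,0,0,1],[0,0.0002,0,0,0,0,1]]'>/dev/null; python3 -c "$W"; python3 -m inch '[[0.002,0,0,0,0,0,1],[0.0015,0,0,0,0,0,1],[0,0,0,0,0,0,1]]'>/dev/null; python3 -c "$W"
```

```text
weight centre in lower: x 0.0056 y 0.0001 h -0.0005 rot [ 0.08 -0.34 -0.02] F lower [13.4 -3.3 37.4] grip 0.016 105.0 15.7
weight centre in lower: x 0.0024 y 0.0003 h -0.0005 rot [ 0.1  -0.36 -0.03] F lower [15.5 -0.7 35.9] grip 0.016 104.7 16.0
```

```bash
W='from goal import *
where()'; python3 -m inch '[[0.0015,0.0003,0,0,0,0,1],[0.001,0.0001,0,0,0,0,1],[0,0,0,0,0,0,1]]'>/dev/null; python3 -c "$W"; python3 -m inch '[[0.001,0,0,0,0,0,1],[0,0,0,0,0,0,1]]'>/dev/null; python3 -c "$W"; python3 -m inch '[[0.0008,0,0,0,0,0,1],[0,0,0,0,0,0,1]]'>/dev/null; python3 -c "$W"
```

```text
weight centre in lower: x 0.0013 y 0.0004 h -0.0004 rot [ 0.05 -0.5  -0.07] F lower [22.  -2.3 36.6] grip 0.0159 104.7 16.3
weight centre in lower: x 0.0012 y 0.0003 h -0.0004 rot [ 0.04 -0.59 -0.1 ] F lower [26.7 -1.9 37.6] grip 0.0163 104.7 16.5
weight centre in lower: x 0.0012 y 0.0004 h -0.0004 rot [ 0.03 -0.66 -0.12] F lower [30.4 -3.  37.4] grip 0.0154 104.9 16.7
```

```bash
python3 - <<'E'
from goal import *
c=calibration("wrist");im=grab_frame("wrist");cv2.imwrite("pics/w10full.png",im[:,:,::-1]);where()
o,Q=frame(*L);hsv=cv2.cvtColor(im,cv2.COLOR_RGB2HSV);i=im.astype(int)
def at(col,row,z):
    o1,d=ray("wrist",(col,row),c); a=Q.T@(o1-o);b=Q.T@d; return a+b*(z-a[2])/b[2]
for r in range(172,232,2):
    m=~(i[r,:,1]>i[r,:,0]+12); a=321
    while m[a-1] or m[a-2]: a-=1
    b=321
    while m[b+1] or m[b+2]: b+=1
    k="B" if hsv[r,300,1]>110 else "s"
    print(r,k,a,b+1,"y@.021",np.round([at(a,r,.021)[1]*1e3,at(b+1,r,.021)[1]*1e3,at(321,r,.021)[0]*1e3],1),"y@.030",np.round([at(a,r,.03)[1]*1e3,at(b+1,r,.03)[1]*1e3],1), i[r,[290,321,355]].sum(1))
E
```

```text
weight centre in lower: x 0.0012 y 0.0004 h -0.0004 rot [ 0.03 -0.66 -0.12] F lower [29.5 -2.6 37.5] grip 0.0157 104.9 16.75
172 B 279 366 y@.021 [-21.7  22.  -42.7] y@.030 [-20.5  20.7] [211 201 205]
174 B 278 367 y@.021 [-22.3  22.6 -41.7] y@.030 [-21.   21.2] [210 205 212]
176 B 276 368 y@.021 [-23.4  23.1 -40.7] y@.030 [-22.   21.7] [203 213 211]
178 B 275 369 y@.021 [-23.9  23.7 -39.7] y@.030 [-22.5  22.2] [249 267 407]
180 B 275 369 y@.021 [-23.9  23.7 -38.6] y@.030 [-22.6  22.3] [307 295 510]
182 B 275 369 y@.021 [-24.   23.7 -37.6] y@.030 [-22.6  22.3] [299 296 512]
184 B 275 369 y@.021 [-24.   23.8 -36.6] y@.030 [-22.6  22.4] [295 296 309]
186 B 275 369 y@.021 [-24.1  23.8 -35.5] y@.030 [-22.7  22.4] [296 303 301]
188 B 275 369 y@.021 [-24.1  23.9 -34.5] y@.030 [-22.7  22.4] [302 301 313]
190 B 275 369 y@.021 [-24.2  23.9 -33.4] y@.030 [-22.8  22.5] [297 300 312]
192 B 275 369 y@.021 [-24.2  24.  -32.4] y@.030 [-22.8  22.5] [298 296 299]
194 s 275 369 y@.021 [-24.2  24.  -31.3] y@.030 [-22.8  22.5] [231 255 260]
196 s 274 369 y@.021 [-24.8  24.  -30.3] y@.030 [-23.4  22.6] [
[... 604 characters left out ...]
5] [351 373 365]
214 s 274 370 y@.021 [-25.3  25.  -20.5] y@.030 [-23.8  23.5] [352 380 372]
216 s 274 370 y@.021 [-25.3  25.1 -19.4] y@.030 [-23.9  23.6] [350 379 369]
218 s 274 370 y@.021 [-25.4  25.1 -18.3] y@.030 [-23.9  23.6] [352  75 378]
220 s 274 369 y@.021 [-25.5  24.6 -17.2] y@.030 [-24.   23.2] [345  28 368]
222 s 274 369 y@.021 [-25.5  24.7 -16.1] y@.030 [-24.   23.2] [343  26 367]
224 s 274 369 y@.021 [-25.6  24.8 -14.9] y@.030 [-24.1  23.3] [353  24 376]
226 s 275 369 y@.021 [-25.1  24.8 -13.8] y@.030 [-23.6  23.3] [346  17 377]
228 s 275 369 y@.021 [-25.2  24.9 -12.7] y@.030 [-23.7  23.4] [349  39 375]
230 s 275 369 y@.021 [-25.2  24.9 -11.5] y@.030 [-23.8  23.4] [350  29 371]
```

Against the stop, sides within about 0.3 mm. I'll ease the load, release, and back off square to the slope.

```bash
W='from goal import *
where()'; python3 -m inch '[[-0.0008,0,-0.0006,0,0,0,1],[0,0,0,0,0,0,1]]' 60 >/dev/null; python3 -c "$W"; python3 -m inch '[[0,0,0,0,0,0,0.85],[0,0,0,0,0,0,0.7],[0,0,0,0,0,0,0.5],[0,0,0,0,0,0,0.5],[0,0,-0.003,0,0,0,0.5]]' 20 >/dev/null; python3 -c "$W"
```

```text
weight centre in lower: x 0.0011 y 0.0003 h -0.0002 rot [ 0.04 -0.54 -0.11] F lower [25.9 -0.  19.1] grip 0.0158 102.1 16.95
weight centre in lower: x -0.0055 y -0.0008 h 0.0017 rot [-0.01  0.12  0.02] F lower [ 0.  -0.  -1.4] grip 0.0425 0.0 17.45
```

```bash
python3 -m inch '[[0,0,-0.01,0,0,0,0.5],[0,0,-0.02,0,0,0,0.4],[0,0,-0.03,0,0,0,0.4],[0,0,-0.03,0,0,0,0.4],[0,0,-0.03,0,0,0,0.4]]'; python3 -m inch '[[0,0,0,0,0,0,0.4],[0,0,0,0,0,0,0.4]]' >/dev/null; python3 - <<'E'
from goal import *
c=calibration("wrist");im=grab_frame("wrist");s=save("side","s11.png")
a=proj("wrist",frame(*L)[0],c)[0].astype(int);b=proj("side",frame(*L)[0])[0].astype(int);print(a,b,telemetry.observe()["force"])
A=im[max(0,a[1]-90):a[1]+90,a[0]-90:a[0]+90,::-1];B=s[b[1]-40:b[1]+40,b[0]-40:b[0]+40,::-1]
cv2.imwrite("pics/end.png",np.hstack([cv2.resize(A,(400,400),interpolation=2),cv2.resize(B,(400,400),interpolation=2)]))
E
```

```text
clock: 17.95
position: [0.4484, 0.204, 0.1828]
tool_rot: [-3.142, 0.521, 3.123]
force: [1.0, -0.3, 0.6]
grip_width: 0.051
finger_force: 0.0
[322 192] [285 243] [ 0.398  -0.0194  0.4614]
```

View pics/end.png

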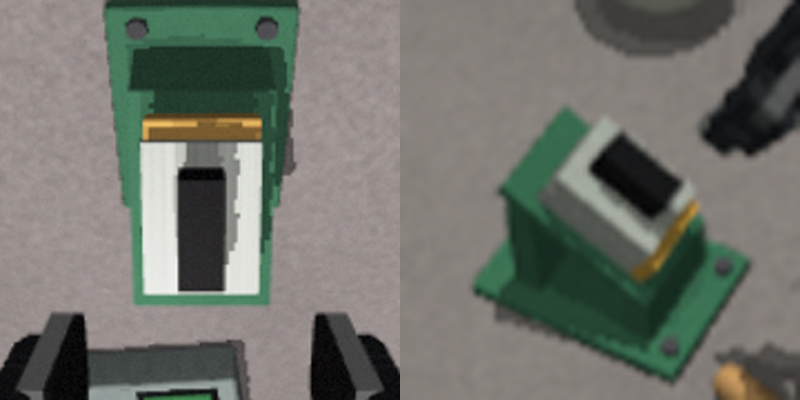

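Both views show the upper half flat on the lower half, flush at the sides and against the brass stop, with the gripper clear.

```bash
python3 -c "
from workcell import bot
print(bot.job_done())"
```

```text
the job is handed in; nothing more can be done
None
```

The check weight is back together and the job is handed in: the upper half lies flat on the lower half, against the brass stop with its sides flush to about 0.3 mm, and the gripper is clear (about 18 s of the 45 s used).

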